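# Make up two resin-craft kits

### The arm

A 6-joint arm with a two-finger parallel gripper is mounted at the origin on the work surface. World frame = base frame: x ahead of the robot, y to its left, z up, the work surface at z = 0. Lengths are in mm, angles in rad, forces in N, time in s.
With the tool pointing down it reaches from about 350 to 875 mm from the base axis. Payload 4.2 kg.
Tool frame: the origin (TCP) lies at the very end of the fingers, on their centre line; the grasp point (between the pads) lies 19 mm behind it; z points along the fingers, y is the line along which they close (so a half turn about z gives the same grasp; the last joint's range is limited). The gripper opens to 85 mm and grips with 20 to 120 N. Pads are 22 mm wide; open, the fingers measure 114 mm over their backs; the gripper's body (76 mm by 85 mm) begins 54 mm behind the grasp point. The pads swing forward as they close: fully open they stand 13 mm farther back than shut.
Start: joints at [-0.923, 0.385, 0.008, 0, -1.194, -0.259], TCP at [236.937, -578.325, 231.312] pointing down, gripper open.
Joint ranges: [-3.14, 3.14], [-1.21, 2.06], [-1.07, 1.41], [-3.16, 2.05], [-2.99, -0.16], [-3.1, 3.1]. Speed limits (rad/s): [2.79, 2.79, 3.14, 3.14, 3.14, 3.14].

### API

Orientations are given as a unit quaternion [x, y, z, w].
In Python, from bench import arm, optics gives the robot as it stands. The module is installed in compiled form; this text tells all that it offers.
- The arm moves only by the tool step_arm, never from a script. Its argument "motion" is a list of rows, each an object with "dr": the turn, a rotation vector about the tool's x, y, z in units of 8 degrees (1.0 is 8 degrees), a list of three; "slide": the shift along the tool's x, y, z in mm, a list of three; "jaw": the finger opening in mm, from 0 to 85.4. A call has exactly 8 rows; each row is the pose to reach, as a shift and turn from the pose commanded when the call began, along the tool's axes at that moment; what a row does not reach only later rows make up. A row lasts 1/8 s, in which the tool goes at most 62.5 mm and 10.7 degrees, less where a joint would pass 70% of its speed; a pose out of reach is approached as far as the arm can. A call with a gripper value outside its range is refused whole. The fingers move at their own pace and stop on an object; the grip force is fixed at half the most. Time passes only in rows, so rows that repeat a pose let the fingers close, or fill a call up. It gives the time, the measured TCP pose, the force, the opening and the grip force at its end, in the units of the state.
- arm.read_state(): the state, without advancing time (a new reading comes with each control period).
- optics.get_image(name): name is "scene" or "top" or "wrist"; returns the picture (384x512x3 uint8, blue, green, red); there is no depth.
- optics.camera_info(name): a dict with "camera_matrix" (3x3 intrinsics, pixels), "view" (4x4, takes a point from world to camera coordinates); the wrist camera has in their place "T_tool_cam" (4x4, takes a point from camera to tool coordinates, whose origin is the TCP and whose axes are the flange's). Camera axes: x right, y up, looking along -z (the intrinsics and any distortion apply to the point x, -y, -z); pixel columns grow to the right and rows downward; lengths in mm; the calibration is good to about 2 mm. A picture is of the moment at which its call begins: read the wrist's pose just before it. camera_info takes no time and is no camera call.
- arm.job_done(): hands the job in; it is judged then, once.
The state is a dict: "clock": time; "joints": joint angles; "joint_vel": joint speeds; "joint_efforts": joint torques, N m; "position": TCP position; "ee_rot": TCP orientation; "contact_force": force on the tool from outside, world axes, zero at the start; "wrist_torque": the same for the moment, N m; "gripper_width": finger opening in mm; "grasp_force": force on a finger pad.
Only numpy, scipy, OpenCV 4.12 (cv2) and the standard library are available. Lean on these libraries where they do the work, as an engineer would, in place of code of your own. Each camera call takes 0.05 s, during which the arm holds its last target. There are 200 camera calls.

### The job

Make up two resin-craft kits: in the three-pocket tray lay the penlight in the long pocket, the open cup in the larger and the short black bottle in the smaller of the other two; in the two-pocket tray put the lidded pot in the larger pocket and the tall black bottle in the smaller. Each thing must end up on the floor of its pocket and let go of, the penlight lying flat and the others upright. Leave the tweezers, the grey mould and the stirring stick where they lie.

Things in the scene. Friction and masses are not known exactly. Their poses are not given: they have to be found in the camera images.
- tray3: wooden kit tray with three pockets, 132 (x) x 136 (y) mm, held fast on the table; origin at the centre of its underside, z up. Floor 4 mm thick, all walls 4 mm thick with tops 10 mm above the table. Seen in its own frame: the long pocket, 50 (x) x 128 (y) mm, is centred at x -37, y 0 mm; the larger of the other two, 70 x 74 mm, at x 27, y -27 mm; the smaller, 70 x 50 mm, at x 27, y 39 mm. Its +x side points away from the robot, within about 20 degrees
- tray2: wooden kit tray with two pockets, 78 (x) x 138 (y) mm, held fast on the table; origin at the centre of its underside, z up. Floor 4 mm thick, all walls 4 mm thick with tops 10 mm above the table. Seen in its own frame: the larger pocket, 70 (x) x 70 (y) mm, is centred at x 0, y -30 mm; the smaller, 70 x 56 mm, at x 0, y 37 mm. Its +x side points away from the robot, within about 20 degrees
- penlight: white square-section torch for curing resin, lying on the table, 108 mm long (its x axis) and 26 x 26 mm in section; origin at its centre, 13 mm above what it lies on; about 60 g
- cup: small open white plastic mixing cup standing upright, 42 mm high, outer diameter 48 mm at the foot and 54 mm at the rim, wall 3 mm; origin at the centre of its underside, z up; about 25 g
- pot: low round glass glitter pot with a wide flat aluminium lid, 38 mm high; glass 46 mm in diameter up to 24 mm, lid 48 mm in diameter above that; origin at the centre of its underside, z up; about 60 g
- short_bottle: the shorter of two black dropper bottles, upright; 30 mm in diameter up to 52 mm, then shoulder and thin nozzle to 80 mm; origin at the centre of its underside, z up; about 50 g
- tall_bottle: the taller of two black dropper bottles, upright; 36 mm in diameter up to 82 mm, then shoulder and thin nozzle to 118 mm; origin at the centre of its underside, z up; about 110 g
- tweezers: bystander: dark steel tweezers lying flat between the trays, about 120 x 26 x 6 mm, loose; origin at the centre of the underside, x axis along them
- mould: bystander: small grey mould block with two round hollows, 40 x 34 x 8 mm, loose, among the stock; origin at the centre of the underside
- stick: bystander: flat wooden stirring stick, 110 (its x axis) x 10 x 4 mm, loose, among the stock; origin at the centre of the underside
There are look-alikes about, which are no part of the job. Leave any blue look-alike of the tall_bottle alone. Leave any turquoise look-alike of the penlight alone.

How it is judged (in metres and radians):
At the end, for the whole second after the job is handed in: All five things rest on the floor of their own pockets (height to 3 mm) between its walls: penlight, cup and short bottle in the three-pocket tray, pot and tall bottle in the other; upright things lean under 0.1 rad, the penlight lies flat along its pocket to 0.3 rad (x of penlight in the frame of tray3 between -0.0515 and -0.0225 m and y of penlight in the frame of tray3 between -0.0125 and 0.0125 m and z of penlight in the frame of tray3 between 0.014 and 0.021 m and angle between the x axis of penlight and the y axis of tray3, either way round below 0.3 rad and linear speed of each of penlight, cup, short_bottle, pot, tall_bottle below 0.02 m/s and angular speed of each of penlight, cup, short_bottle, pot, tall_bottle below 0.2 rad/s and x of cup in the frame of tray3 between 0.013 and 0.041 m and y of cup in the frame of tray3 between -0.043 and -0.011 m and z of cup in the frame of tray3 between 0.001 and 0.008 m and angle between each of cup, short_bottle, pot, tall_bottle's own z axis and vertical below 0.1 rad and x of short_bottle in the frame of tray3 between 0.005 and 0.049 m and y of short_bottle in the frame of tray3 between 0.027 and 0.051 m and z of short_bottle in the frame of tray3 between 0.001 and 0.008 m and x of pot in the frame of tray2 between -0.0135 and 0.0135 m and y of pot in the frame of tray2 between -0.0435 and -0.0165 m and z of pot in the frame of tray2 between 0.001 and 0.008 m and x of tall_bottle in the frame of tray2 between -0.019 and 0.019 m and y of tall_bottle in the frame of tray2 between 0.025 and 0.049 m and z of tall_bottle in the frame of tray2 between 0.001 and 0.008 m); the robot touches nothing.
It fails at once if the tweezers, the mould or the stirring stick moved by more than 25 mm (distance of any of tweezers, mould, stick from where it was at the start of the episode above 0.025 m).
It also fails if it takes over 128 s, if anything falls off the work surface, if the arm or the gripper's body presses on something with over 40 N, if the wrist force passes 120 N, or if a joint passes its speed limit or range.

## Working session

There is one attempt and no reset: what is moved stays moved. The work goes in short steps, Python scripts to look and compute and a tool call to move; the robot and the scene stay as the last step left them, time stands still between calls to the robot, and variables do not carry over. Pictures are saved under pics/ and viewed, at most 14 in all, crops included, and the job is handed in when it is done.

Besides the shell and the picture viewer there is one more tool, called after ">>>" as name([rows], argument=value, ...), one row to a line, values as JSON. step_arm: Moves the arm, as the interface text tells. Its arguments: {"type":"object","properties":{"motion":{"type":"array","items":{"type":"object","properties":{"dr":{"type":"array","items":{"type":"number"}},"slide":{"type":"array","items":{"type":"number"}},"jaw":{"type":"number"}}}}},"required":["motion"]}

```bash
mkdir -p pics; cat > h.py <<'E'
import numpy as np, cv2
from bench import arm, optics
from scipy.spatial.transform import Rotation as R
def info(n): return optics.camera_info(n)
E
python3 - <<'E'
from h import *
s=arm.read_state(); print(s)
for n in("scene","top","wrist"):
    im=optics.get_image(n); cv2.imwrite(f"pics/{n}0.png",im); print(n,info(n))
a=cv2.imread("pics/top0.png"); cv2.imwrite("pics/top0b.png",cv2.resize(a,(800,600),interpolation=cv2.INTER_CUBIC))
a=cv2.imread("pics/scene0.png"); cv2.imwrite("pics/scene0b.png",cv2.resize(a,(800,600),interpolation=cv2.INTER_CUBIC))
E
```

```text
{'clock': 0.0, 'joints': array([-9.23396136e-01,  3.85544266e-01,  6.64624545e-03, -5.48531679e-04,
       -1.19397201e+00, -2.58609581e-01]), 'joint_vel': array([-0.00029185,  0.00052444,  0.00019824,  0.0010285 , -0.0010453 ,
        0.00041488]), 'joint_efforts': array([ 2.12126586e-03, -3.92289841e+01,  1.88402027e+01,  4.18641955e+00,
       -4.63300094e-03, -1.46679093e-05]), 'position': array([ 236.73906806, -577.80736336,  230.22962797]), 'ee_rot': array([-1.93073874e-01,  9.81183642e-01,  1.04383943e-03, -2.24591708e-04]), 'contact_force': array([-0.27677136, -0.33249504, -0.10917517]), 'wrist_torque': array([ 0.00980141, -0.00455918,  0.02579767]), 'grasp_force': 0.0, 'gripper_width': 85.35417706375843}
scene {'camera_matrix': array([[390.6168817 ,   0.        , 250.11338978],
       [  0.        , 390.6168817 , 191.01725838],
       [  0.        ,   0.        ,   1.        ]]), 'view': array([[ 6.54499227e-02,  9.97849471e-01,  3.56945011e-03,
        -3.56342356e+01],
       [-8.05411391e-01,  5.07152659e-02,  5.90542508e-01,
         4.28981086e+02],
       [ 5.89091504e
[... 513 characters left out ...]
 [-1.88999551e-01, -1.92205040e-03,  9.81975293e-01,
        -1.11890557e+03],
       [ 0.00000000e+00,  0.00000000e+00,  0.00000000e+00,
         1.00000000e+00]])}
wrist {'camera_matrix': array([[279.88382976,   0.        , 255.04404954],
       [  0.        , 279.88382976, 188.3254845 ],
       [  0.        ,   0.        ,   1.        ]]), 'T_tool_cam': array([[-1.06198817e-04,  9.57753180e-01,  2.87591436e-01,
         7.50430202e+01],
       [ 9.99999965e-01,  3.24422942e-05,  2.61228581e-04,
        -7.33841999e-01],
       [ 2.40862378e-04,  2.87591454e-01, -9.57753151e-01,
        -1.42005950e+02],
       [ 0.00000000e+00,  0.00000000e+00,  0.00000000e+00,
         1.00000000e+00]])}
```

View pics/top0b.png

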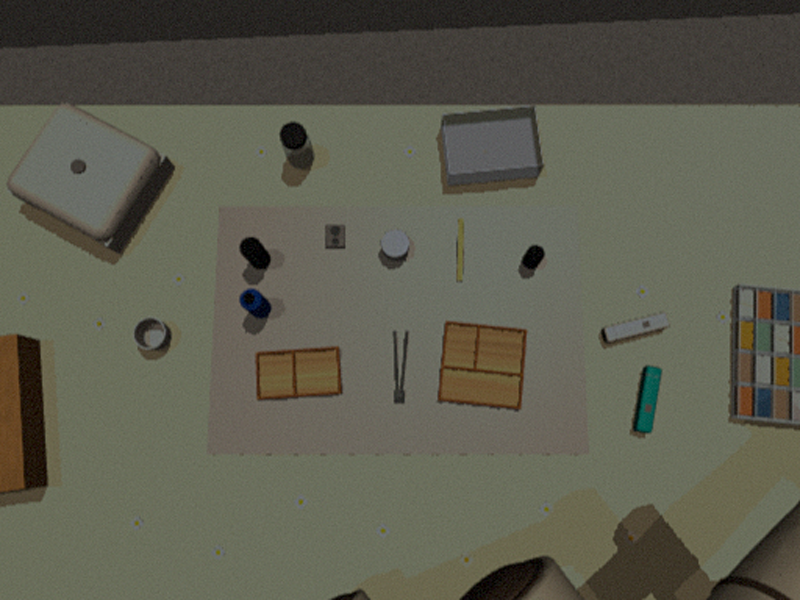

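View pics/scene0b.png

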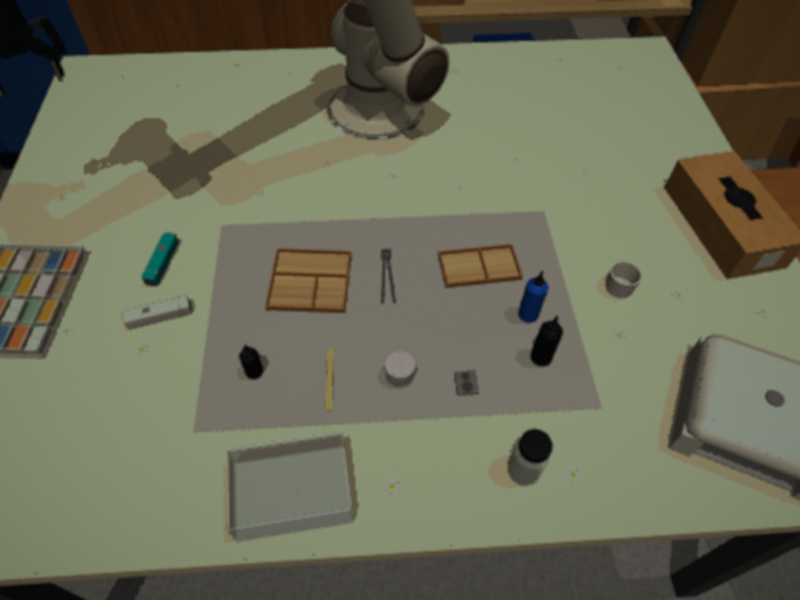

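The top view shows tray3 at (482,365), tray2 at (298,373), the pot at (395,246) and the cup at (152,335). Candidates:
- **Tall bottle:** black at (255,253) or blue at (255,303). The black one fits. The dark-lidded jar at (295,145) is not it.
- **Short bottle:** black at (533,257).
- **Penlight:** white at (635,328) or turquoise at (648,400). The white one fits.

I'll confirm these in an enlarged crop of both views.

```bash
python3 - <<'E'
from h import *
a=cv2.imread("pics/top0.png")[130:270,80:440]; b=cv2.imread("pics/scene0.png")[135:265,70:430]
f=lambda x:cv2.convertScaleAbs(cv2.resize(x,None,fx=2.2,fy=2.2,interpolation=cv2.INTER_CUBIC),alpha=1.7,beta=5)
cv2.imwrite("pics/c1.png",np.vstack([f(a),f(b)])[:600]); print(f(a).shape,f(b).shape)
E
```

```text
(308, 792, 3) (286, 792, 3)
```

View pics/c1.png

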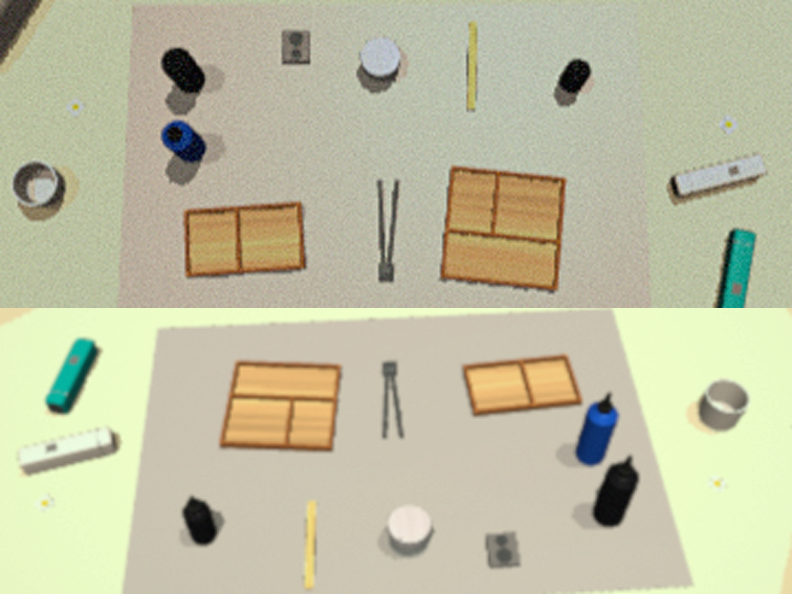

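The crop confirms the identities: black tall bottle at crop (183,70), short bottle at (574,75), white penlight at (718,174), pot at (380,58) and cup at (38,185). Now I'll triangulate.

```bash
cat >> h.py <<'E'
def ray(n,u,v,st=None):
    c=info(n); K=c["camera_matrix"]
    d=np.array([(u-K[0,2])/K[0,0],-(v-K[1,2])/K[1,1],-1.0])
    if n=="wrist":
        W=np.eye(4); W[:3,:3]=R.from_quat(st["ee_rot"]).as_matrix(); W[:3,3]=st["position"]; T=W@c["T_tool_cam"]
    else: T=np.linalg.inv(c["view"])
    return T[:3,3],T[:3,:3]@d
def atz(n,u,v,z,st=None):
    o,d=ray(n,u,v,st); return o+d*(z-o[2])/d[2]
def tri(r):
    A=0;b=0
    for o,d in r:
        d=d/np.linalg.norm(d);P=np.eye(3)-np.outer(d,d);A=A+P;b=b+P@o
    x=np.linalg.solve(A,b); return x,[round(float(np.linalg.norm(np.cross(x-o,d/np.linalg.norm(d)))),1) for o,d in r]
def fitrect(pts,w,h):
    pts=np.array(pts)[:,:2]; c=pts.mean(0); q=np.array([[w,h],[w,-h],[-w,-h],[-w,h]])/2
    r,e=R.align_vectors(np.c_[pts-c,np.zeros(4)],np.c_[q,np.zeros(4)]); return c,r.as_euler("xyz")[2],e
E
cat > m1.py <<'E'
from h import *
np.set_printoptions(precision=1,suppress=True)
t=lambda u,v:(80+u/2.2,130+v/2.2); s=lambda u,v:(70+u/2.2,135+(v-308)/2.2)
for nm,w,h,T,S in (("tray3",132,136,[(452,168),(565,179),(554,289),(442,279)],[(332,449),(221,446),(235,362),(341,367)] ),
  ("tray2",78,138,[(185,210),(302,203),(305,268),(188,276)],[(581,403),(476,413),(462,367),(567,356)])):
    if nm=="tray2": S=[S[0],S[1],S[2],S[3]]
    for n,f,P in(("top",t,T),("scene",s,S)):
        p=[atz(n,*f(*q),10) for q in P]; print(nm,n,fitrect(p,w,h))
    print([tri([ray("top",*t(*a)),ray("scene",*s(*b))])[0][2] for a,b in zip(T,S)])
for nm,a,b in(("pot",(380,58),(410,521)),("cuprim",(38,179),(726,394)),("pen",(718,172),(68,444)),("penmark",(734,170),(50,448)),("shortmid",(574,76),(201,522)),("tallmid",(183,70),(616,492)),("penR",(765,161),(25,458)),("penL",(676,181),(110,437))):
    print(nm,tri([ray("top",*t(*a)),ray("scene",*s(*b))]))
E
python3 m1.py
```

```text
tray3 top (array([ 480.9, -143.1]), np.float64(-0.10237770862606768), np.float64(5.447581916919625))
tray3 scene (array([ 489.9, -138.5]), np.float64(-0.10334118619142729), np.float64(3.282585191514451))
[np.float64(-0.790778636189822), np.float64(-1.0875367499108264), np.float64(3.8813371997515738), np.float64(-2.1940443563880816)]
tray2 top (array([467.8, 158.3]), np.float64(0.06747388361313372), np.float64(2.3552046138270737))
tray2 scene (array([476.2, 163.9]), np.float64(0.06834148677154907), np.float64(4.083743171954314))
[np.float64(0.021615419739256552), np.float64(1.3489782081796613), np.float64(0.7011197939155481), np.float64(1.7980231306459347)]
pot (array([680. ,   3.7,  33.5]), [2.4, 2.4])
cuprim (array([534.2, 396.4,  43.7]), [3.4, 3.4])
pen (array([ 544.9, -390.9,   24.9]), [2.1, 2.1])
penmark (array([ 547.8, -411.3,   22.6]), [1.3, 1.3])
shortmid (array([ 660.5, -227.2,   23.2]), [2.0, 2.0])
tallmid (array([663.1, 234.5,  43. ]), [2.6, 2.6])
penR (array([ 558. , -444.2,   20.2]), [5.9, 5.9])
penL (array([ 535. , -343.3,   21.1]), [1.3, 1.3])
```

```bash
cat >> h.py <<'E'
def plan(x,y,z,yaw):
    "yaw: tool y direction in deg (taken mod 180, nearest)"
    s=arm.read_state(); C=R.from_quat(s["ee_rot"]).as_matrix(); best=None
    for k in(0,180):
        a=np.radians(yaw+k); yy=np.array([np.cos(a),np.sin(a),0]); zz=np.array([0,0,-1.]); T=np.c_[np.cross(yy,zz),yy,zz]
        r=R.from_matrix(C.T@T).as_rotvec()
        if best is None or np.linalg.norm(r)<np.linalg.norm(best): best=r
    print("slide",np.round(C.T@(np.array([x,y,z])-s["position"]),1),"dr",np.round(np.degrees(best)/8,2),"j6",round(s["joints"][5],2),"t",round(s["clock"],2))
E
python3 -c "
from h import *
plan(546,-392,150,192.8)"
```

```text
slide [-356.6   54.8   80.5] dr [ 1.000e-02  1.000e-02 -1.007e+01] j6 -0.26 t 0.15
```

>>> step_arm([
  {"slide": [-357, 55, 80], "dr": [0, 0, -10], "jaw": 60},
  {"slide": [-357, 55, 80], "dr": [0, 0, -10], "jaw": 60},
  {"slide": [-357, 55, 80], "dr": [0, 0, -10], "jaw": 60},
  {"slide": [-357, 55, 80], "dr": [0, 0, -10], "jaw": 60},
  {"slide": [-357, 55, 80], "dr": [0, 0, -10], "jaw": 60},
  {"slide": [-357, 55, 80], "dr": [0, 0, -10], "jaw": 60},
  {"slide": [-357, 55, 80], "dr": [0, 0, -10], "jaw": 60},
  {"slide": [-357, 55, 80], "dr": [0, 0, -10], "jaw": 60},
])

```text
clock: 1.15
position: [547.0, -391.0, 150.2]
ee_rot: [0.78, -0.625, -0.001, 0.0]
contact_force: [-0.6, -0.0, 0.3]
gripper_width: 60.0
grasp_force: 0.0
```

```bash
cat >> h.py <<'E'
import pickle
def look(name):
    st=arm.read_state(); im=optics.get_image("wrist"); pickle.dump(st,open(f"{name}.pkl","wb")); cv2.imwrite(f"pics/{name}_raw.png",im)
    cv2.imwrite(f"pics/{name}.png",cv2.convertScaleAbs(cv2.resize(im,(800,600),interpolation=cv2.INTER_CUBIC),alpha=1.6))
    print(st["position"],R.from_quat(st["ee_rot"]).as_euler("xyz",True),st["clock"])
def wz(name,u,v,z): return atz("wrist",u*.64,v*.64,z,pickle.load(open(f"{name}.pkl","rb")))
def wr(name,u,v): return ray("wrist",u*.64,v*.64,pickle.load(open(f"{name}.pkl","rb")))
np.set_printoptions(precision=1,suppress=True)
E
python3 -c "
from h import *
look('w1')"
```

```text
[ 547.  -391.   150.2] [179.9   0.1 -77.4] 1.15
```

View pics/w1.png

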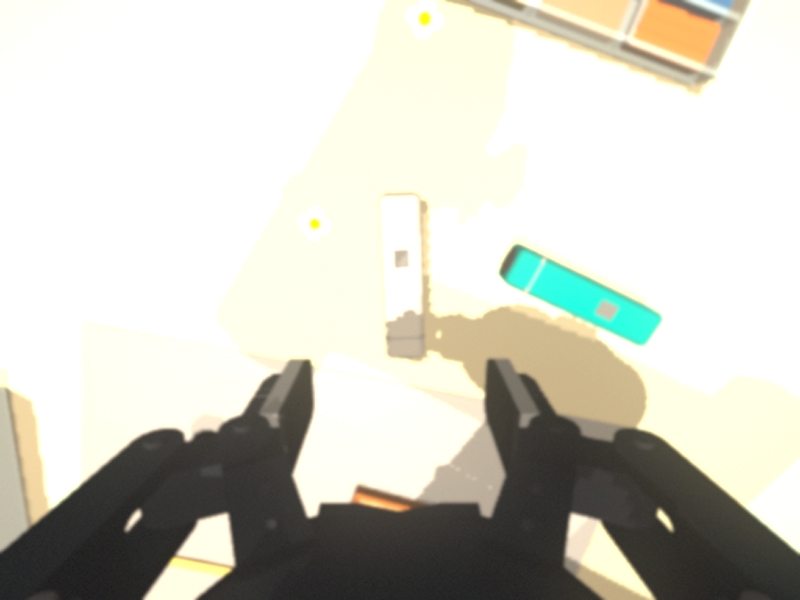

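The wrist view shows the white penlight with its ends at (401,195) and (406,357), top face. The turquoise one is at (580,295), clear on the right.

```bash
python3 -c "
from h import *
a=wz('w1',401,195,26);b=wz('w1',406,357,26);print(a,b,np.linalg.norm(a-b));d=b-a;c=(a+b)/2;y=np.degrees(np.arctan2(d[1],d[0]));print(c,y)
print(tri([wr('w1',401,259),ray('top',80+734/2.2,130+170/2.2),ray('scene',70+50/2.2,135+140/2.2)]))
plan(c[0],c[1],9,y+90)"
```

```text
[ 556.  -446.3   26. ] [ 529.7 -344.4   26. ] 105.2487012669802
[ 542.8 -395.4   26. ] 104.46364832987835
(array([ 548. , -409.7,   24.8]), [1.6, 2.1, 1.4])
slide [  3.2   4.5 141.4] dr [ 0.   0.  -0.2] j6 0.6 t 1.2
```

>>> step_arm([
  {"slide": [3, 4.5, 60], "dr": [0, 0, -0.2], "jaw": 60},
  {"slide": [3, 4.5, 110], "dr": [0, 0, -0.2], "jaw": 60},
  {"slide": [3, 4.5, 141], "dr": [0, 0, -0.2], "jaw": 60},
  {"slide": [3, 4.5, 141], "dr": [0, 0, -0.2], "jaw": 60},
  {"slide": [3, 4.5, 141], "dr": [0, 0, -0.2], "jaw": 10},
  {"slide": [3, 4.5, 141], "dr": [0, 0, -0.2], "jaw": 10},
  {"slide": [3, 4.5, 141], "dr": [0, 0, -0.2], "jaw": 10},
  {"slide": [3, 4.5, 141], "dr": [0, 0, -0.2], "jaw": 10},
])

```text
clock: 2.2
position: [544.2, -396.7, 12.9]
ee_rot: [0.788, -0.616, 0.002, -0.0]
contact_force: [-0.1, 1.0, 6.0]
gripper_width: 24.6
grasp_force: 63.4
```

```bash
cat >> h.py <<'E'
TR={"tray3":(485,-141,-.103),"tray2":(472,161,.068)}
def tp(t,x,y):
    X,Y,a=TR[t]; return X+np.cos(a)*x-np.sin(a)*y, Y+np.sin(a)*x+np.cos(a)*y
E
python3 -c "
from h import *
s=arm.read_state();print(s['gripper_width'],s['grasp_force'],s['position'])
x,y=tp('tray3',-37,0);print(x,y)
plan(x-15,y,120,-5.9)"
```

```text
24.56808918982808 63.42312455177307 [ 544.2 -396.7   12.9]
448.19609304540785 -137.19573490964103
slide [-278.2   45.  -108.1] dr [-0.  -0.   2.5] j6 0.63 t 2.2
```

```bash
python3 -c "
from h import *
plan(470,-65,160,-5.9)"
```

```text
slide [-339.3   -8.2 -148.1] dr [-0.  -0.   2.5] j6 0.63 t 2.2
```

>>> step_arm([
  {"slide": [0, 0, -50], "dr": [0, 0, 0], "jaw": 10},
  {"slide": [-20, 0, -90], "dr": [0, 0, 0.5], "jaw": 10},
  {"slide": [-70, -2, -120], "dr": [0, 0, 1], "jaw": 10},
  {"slide": [-125, -4, -148], "dr": [0, 0, 1.5], "jaw": 10},
  {"slide": [-185, -6, -148], "dr": [0, 0, 2], "jaw": 10},
  {"slide": [-245, -8, -148], "dr": [0, 0, 2.5], "jaw": 10},
  {"slide": [-300, -8, -148], "dr": [0, 0, 2.5], "jaw": 10},
  {"slide": [-339, -8, -148], "dr": [0, 0, 2.5], "jaw": 10},
])

```text
clock: 3.2
position: [468.2, -63.0, 158.8]
ee_rot: [-0.669, 0.744, -0.0, 0.001]
contact_force: [0.6, -0.2, 0.3]
gripper_width: 24.6
grasp_force: 62.6
```

```bash
python3 -c "
from h import *
look('w2')"
```

```text
[468.2 -63.  158.8] [-179.9    0.   -96.1] 3.2
```

View pics/w2.png

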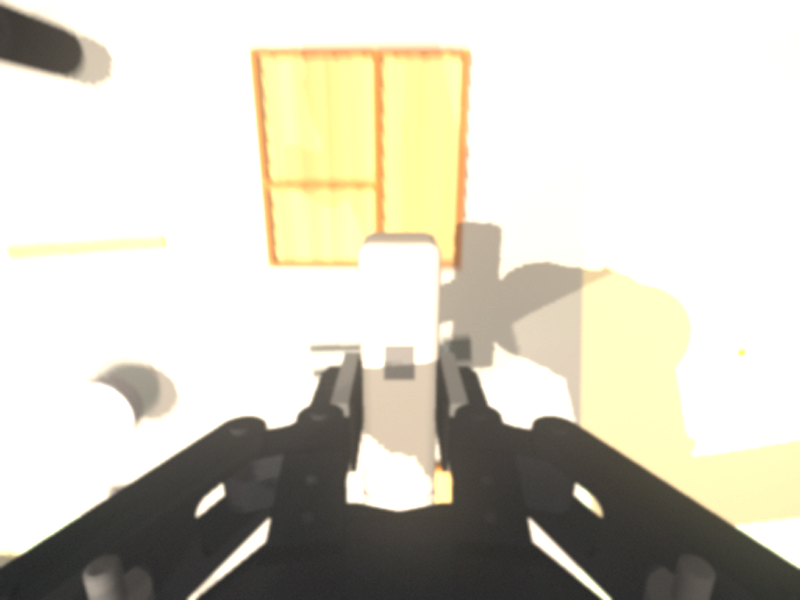

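The tray3 rim corners are at (253,50), (469,50), (459,266) and (270,266). The penlight is held square in the jaws.

```bash
python3 -c "
from h import *
P=[(270,266),(253,50),(469,50),(459,266)]
print([wz('w2',*p,10) for p in P])
print(fitrect([wz('w2',*p,10) for p in P],132,136))
T=[(452,168),(565,179),(554,289),(442,279)];S=[(332,449),(221,446),(235,362),(341,367)]
print(np.array([tri([wr('w2',*p),ray('top',80+a[0]/2.2,130+a[1]/2.2),ray('scene',70+s[0]/2.2,135+(s[1]-308)/2.2)])[0] for p,a,s in zip(P,T,S)]))
a=wr('w2',399,240)
"
```

```text
[array([553.4, -79.6,  10. ]), array([ 538.4, -210.3,   10. ]), array([ 410.7, -196.7,   10. ]), array([425.3, -66. ,  10. ])]
(array([ 482. , -138.2]), np.float64(-0.10928738702773327), np.float64(5.650013273289862))
[[ 554.8  -80.4    2.4]
 [ 540.9 -215.1   -0.8]
 [ 410.3 -200.5    3.1]
 [ 423.7  -66.5    0.6]]
```

```bash
sed -i 's/"tray3":(485,-141,-.103)/"tray3":(482.5,-140,-.107)/' h.py; python3 -c "
from h import *
x,y=tp('tray3',-37,0);print(x,y)
plan(x,y,18,-6.1)"
```

```text
445.71160449605355 -136.04855010847749
slide [ 77.3  13.7 140.7] dr [-0.  0.  0.] j6 -0.32 t 3.25
```

>>> step_arm([
  {"slide": [40, 7, 0], "jaw": 10, "dr": [0, 0, 0]},
  {"slide": [77, 13.7, 30], "jaw": 10, "dr": [0, 0, 0]},
  {"slide": [77, 13.7, 80], "jaw": 10, "dr": [0, 0, 0]},
  {"slide": [77, 13.7, 115], "jaw": 10, "dr": [0, 0, 0]},
  {"slide": [77, 13.7, 130], "jaw": 10, "dr": [0, 0, 0]},
  {"slide": [77, 13.7, 138], "jaw": 10, "dr": [0, 0, 0]},
  {"slide": [77, 13.7, 141], "jaw": 10, "dr": [0, 0, 0]},
  {"slide": [77, 13.7, 141], "jaw": 10, "dr": [0, 0, 0]},
])

```text
clock: 4.25
position: [447.7, -140.0, 17.9]
ee_rot: [-0.668, 0.744, -0.0, 0.0]
contact_force: [1.0, -0.2, -0.4]
gripper_width: 24.6
grasp_force: 62.6
```

```bash
python3 -c "
from h import *
plan(680,4,150,30)"
```

```text
slide [-168.  -215.7 -131.9] dr [-0.  -0.  -4.5] j6 -0.15 t 4.25
```

>>> step_arm([
  {"slide": [-2, -1, 0.5], "jaw": 10, "dr": [0, 0, 0]},
  {"slide": [-2, -1, 0.5], "jaw": 45, "dr": [0, 0, 0]},
  {"slide": [-2, -1, 0.5], "jaw": 45, "dr": [0, 0, 0]},
  {"slide": [-2, -1, 0.5], "jaw": 45, "dr": [0, 0, 0]},
  {"slide": [-2, -1, -20], "jaw": 45, "dr": [0, 0, 0]},
  {"slide": [-2, -1, -70], "jaw": 75, "dr": [0, 0, 0]},
  {"slide": [-2, -1, -120], "jaw": 75, "dr": [0, 0, 0]},
  {"slide": [-2, -1, -140], "jaw": 75, "dr": [0, 0, 0]},
])

```text
clock: 5.25
position: [449.9, -138.3, 160.5]
ee_rot: [-0.668, 0.744, -0.002, 0.002]
contact_force: [-0.7, 0.3, 0.1]
gripper_width: 75.3
grasp_force: 0.0
```

```bash
python3 -c "
from h import *
plan(678,60,160,0)"
```

```text
slide [-221.4 -205.7    1.8] dr [-0.   0.  -0.8] j6 -0.16 t 5.25
```

>>> step_arm([
  {"slide": [-212, -206, 0], "jaw": 75, "dr": [0, 0, -0.8]},
  {"slide": [-212, -206, 0], "jaw": 75, "dr": [0, 0, -0.8]},
  {"slide": [-212, -206, 0], "jaw": 75, "dr": [0, 0, -0.8]},
  {"slide": [-212, -206, 0], "jaw": 75, "dr": [0, 0, -0.8]},
  {"slide": [-212, -206, 0], "jaw": 75, "dr": [0, 0, -0.8]},
  {"slide": [-212, -206, 0], "jaw": 75, "dr": [0, 0, -0.8]},
  {"slide": [-212, -206, 0], "jaw": 75, "dr": [0, 0, -0.8]},
  {"slide": [-212, -206, 0], "jaw": 75, "dr": [0, 0, -0.8]},
])

```text
clock: 6.25
position: [675.2, 49.7, 157.6]
ee_rot: [0.709, -0.706, -0.0, 0.0]
contact_force: [-0.7, -1.0, -0.2]
gripper_width: 75.3
grasp_force: 0.0
```

```bash
sed -i 's/alpha=1.6))/alpha=1.0))/' h.py; python3 -c "
from h import *
look('w3')"
```

```text
[675.2  49.7 157.6] [180.   -0.  -89.8] 6.25
```

View pics/w3.png

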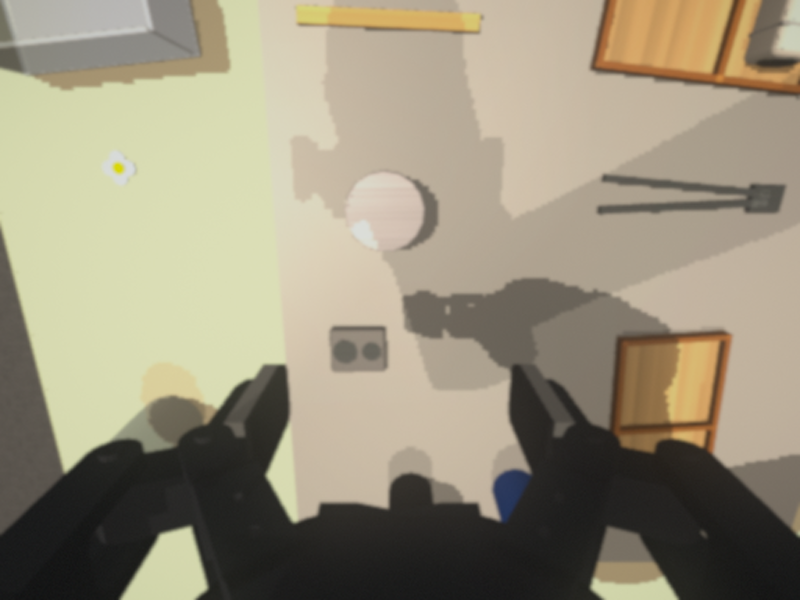

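The pot lid centre is at (385,211), with the mould at (358,348) well clear. The penlight lies in its pocket at the top right.

```bash
python3 -c "
from h import *
c=wz('w3',385,211,38);print(c,tri([wr('w3',385,211),ray('top',80+380/2.2,130+58/2.2),ray('scene',70+410/2.2,135+213/2.2)]))
print('lid diam',wz('w3',424,211,38)-wz('w3',346,211,38))
print('tray2 corner +x-y',wz('w3',617,338,10), '-x-y',wz('w3',731,332,10))
plan(c[0],c[1],16,0)"
```

```text
[681.9   2.3  38. ] (array([680.8,   3.4,  33.9]), [1.4, 2.3, 2.7])
lid diam [-46.1  -0.2   0. ]
tray2 corner +x-y [517.8  94.   10. ] -x-y [437.5  89.1  10. ]
slide [ 47.4  -6.5 141.8] dr [-0.  0.  0.] j6 -0.31 t 6.3
```

>>> step_arm([
  {"slide": [40, -6, 40], "dr": [0, 0, 0], "jaw": 75},
  {"slide": [47, -6, 95], "dr": [0, 0, 0], "jaw": 75},
  {"slide": [47, -6, 135], "dr": [0, 0, 0], "jaw": 75},
  {"slide": [47, -6, 142], "dr": [0, 0, 0], "jaw": 75},
  {"slide": [47, -6, 142], "dr": [0, 0, 0], "jaw": 75},
  {"slide": [47, -6, 142], "dr": [0, 0, 0], "jaw": 30},
  {"slide": [47, -6, 142], "dr": [0, 0, 0], "jaw": 30},
  {"slide": [47, -6, 142], "dr": [0, 0, 0], "jaw": 30},
])

```text
clock: 7.3
position: [683.8, 4.1, 18.3]
ee_rot: [0.709, -0.705, 0.002, -0.002]
contact_force: [-1.1, 1.3, 6.4]
gripper_width: 45.7
grasp_force: 61.4
```

```bash
python3 -c "
from h import *
x,y=tp('tray2',0,-30);print(x,y)
plan(x,y+60,160,4)"
```

```text
474.0384282034434 131.06933327739915
slide [-188.3  208.1 -142.6] dr [-0.   0.  -0.5] j6 -0.24 t 7.3
```

>>> step_arm([
  {"slide": [0, 0, -50], "dr": [0, 0, 0], "jaw": 30},
  {"slide": [0, 0, -105], "dr": [0, 0, 0], "jaw": 30},
  {"slide": [-30, 35, -145], "dr": [0, 0, -0.2], "jaw": 30},
  {"slide": [-72, 70, -145], "dr": [0, 0, -0.3], "jaw": 30},
  {"slide": [-115, 112, -145], "dr": [0, 0, -0.5], "jaw": 30},
  {"slide": [-158, 155, -145], "dr": [0, 0, -0.5], "jaw": 30},
  {"slide": [-195, 190, -145], "dr": [0, 0, -0.5], "jaw": 30},
  {"slide": [-212, 208, -145], "dr": [0, 0, -0.5], "jaw": 30},
])

```text
clock: 8.3
position: [471.4, 216.3, 161.3]
ee_rot: [0.734, -0.679, -0.0, -0.001]
contact_force: [0.4, -0.4, -1.0]
gripper_width: 45.8
grasp_force: 61.8
```

```bash
python3 -c "
from h import *
look('w4')"
```

```text
[471.4 216.3 161.3] [-179.9    0.1  -85.6] 8.3
```

View pics/w4.png

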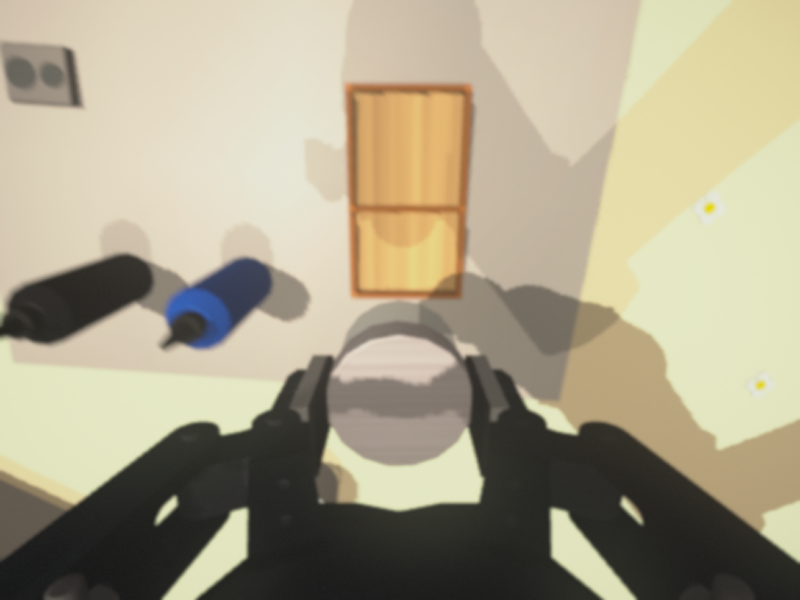

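Tray2 corners are at (353,297), (346,85), (472,85) and (461,297). The pot is held upright. The tall black bottle is at the left (80,295), with the blue one beside it at (220,300).

```bash
python3 -c "
from h import *
P=[(353,297),(346,85),(472,85),(461,297)]
p=[wz('w4',*p,10) for p in P];print(p);c,a,e=fitrect(p,78,138);print(c,a,e)
T=[(185,210),(302,203),(305,268),(188,276)];S=[(581,403),(476,413),(462,367),(567,356)]
q=np.array([tri([wr('w4',*p),ray('top',80+a[0]/2.2,130+a[1]/2.2),ray('scene',70+s[0]/2.2,135+(s[1]-308)/2.2)])[0] for p,a,s in zip(P,T,S)]);print(q,q.mean(0))
o=wr('w4',400,400);print('lid centre at held height',wz('w4',400,400,161.3-18.3+38))
import h;h.TR['tray2']=(*c,a);x,y=h.tp('tray2',0,-30);print(x,y);plan(x,y,23,np.degrees(a))"
```

```text
[array([500.7, 234.4,  10. ]), array([511.3,  99. ,  10. ]), array([434.5,  93.1,  10. ]), array([425.1, 228.5,  10. ])]
[467.9 163.8] 0.07453284545223313 2.8382925020500047
[[502.5 235.4  -0.4]
 [512.   97.7   1.7]
 [434.2  91.1  -0.1]
 [425.1 229.5   1.7]] [468.4 163.4   0.7]
lid centre at held height [469.7 213.1 181. ]
470.13854186608955 133.83753169267132
slide [ 83.2   6.7 138.1] dr [-0.  0.  0.] j6 -0.67 t 8.35
```

>>> step_arm([
  {"slide": [45, 4, 20], "dr": [0, 0, 0], "jaw": 30},
  {"slide": [80, 7, 60], "dr": [0, 0, 0], "jaw": 30},
  {"slide": [80, 7, 105], "dr": [0, 0, 0], "jaw": 30},
  {"slide": [80, 7, 128], "dr": [0, 0, 0], "jaw": 30},
  {"slide": [80, 7, 136], "dr": [0, 0, 0], "jaw": 30},
  {"slide": [80, 7, 138], "dr": [0, 0, 0], "jaw": 30},
  {"slide": [80, 7, 138], "dr": [0, 0, 0], "jaw": 30},
  {"slide": [80, 7, 138], "dr": [0, 0, 0], "jaw": 30},
])

```text
clock: 9.35
position: [472.7, 134.8, 23.3]
ee_rot: [0.733, -0.68, 0.0, -0.001]
contact_force: [0.4, 0.3, -1.2]
gripper_width: 45.8
grasp_force: 61.8
```

```bash
sed -i 's/"tray2":(472,161,.068)/"tray2":(468.2,163.6,.073)/' h.py; python3 -c "
from h import *
plan(529,445,160,0)"
```

```text
slide [-305.2  -79.6 -136.3] dr [-0.   0.   0.5] j6 -0.53 t 9.35
```

>>> step_arm([
  {"slide": [0, 2, 1], "dr": [0, 0, 0], "jaw": 30},
  {"slide": [0, 2, 1], "dr": [0, 0, 0], "jaw": 65},
  {"slide": [0, 2, 1], "dr": [0, 0, 0], "jaw": 65},
  {"slide": [0, 2, 1], "dr": [0, 0, 0], "jaw": 65},
  {"slide": [0, 2, -25], "dr": [0, 0, 0], "jaw": 70},
  {"slide": [0, 2, -80], "dr": [0, 0, 0], "jaw": 80},
  {"slide": [-20, 0, -130], "dr": [0, 0, 0], "jaw": 80},
  {"slide": [-60, -10, -137], "dr": [0, 0, 0], "jaw": 80},
])

```text
clock: 10.35
position: [479.2, 195.9, 163.7]
ee_rot: [0.732, -0.681, 0.001, -0.004]
contact_force: [1.1, -0.7, 0.4]
gripper_width: 80.0
grasp_force: 0.0
```

```bash
python3 -c "
from h import *
plan(529,440,160,0)"
```

```text
slide [-239.8  -67.4    5.2] dr [-0.1  0.   0.5] j6 -0.63 t 10.35
```

>>> step_arm([
  {"slide": [-240, -67, 5], "dr": [0, 0, 0.5], "jaw": 80},
  {"slide": [-240, -67, 5], "dr": [0, 0, 0.5], "jaw": 80},
  {"slide": [-240, -67, 5], "dr": [0, 0, 0.5], "jaw": 80},
  {"slide": [-240, -67, 5], "dr": [0, 0, 0.5], "jaw": 80},
  {"slide": [-240, -67, 5], "dr": [0, 0, 0.5], "jaw": 80},
  {"slide": [-240, -67, 5], "dr": [0, 0, 0.5], "jaw": 80},
  {"slide": [-240, -67, 5], "dr": [0, 0, 0.5], "jaw": 80},
  {"slide": [-240, -67, 5], "dr": [0, 0, 0.5], "jaw": 80},
])

```text
clock: 11.35
position: [526.7, 438.1, 155.0]
ee_rot: [0.708, -0.706, -0.0, -0.0]
contact_force: [-0.0, -0.5, 0.2]
gripper_width: 79.7
grasp_force: 0.0
```

```bash
python3 -c "
from h import *
look('w5')"
```

```text
[526.7 438.1 155. ] [-180.     0.   -89.8] 11.35
```

View pics/w5.png

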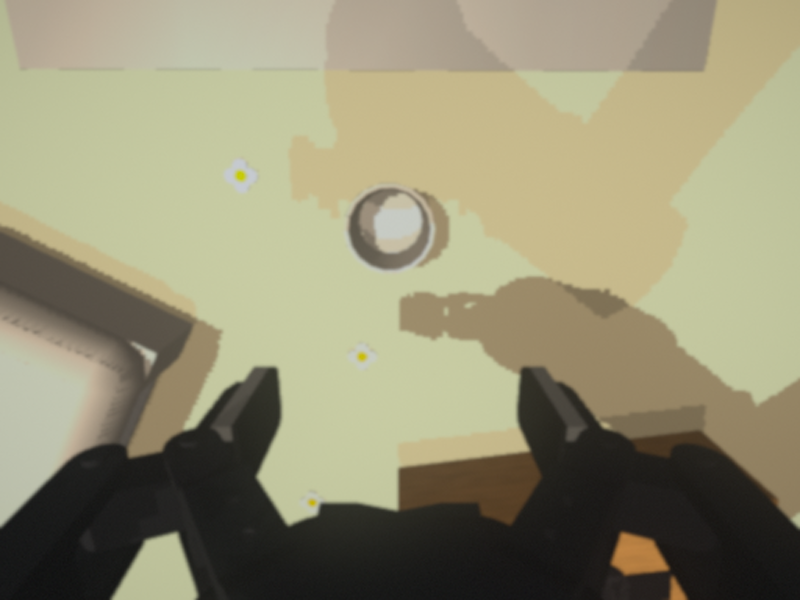

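The cup rim centre is at (391,228). The box at the bottom right and the machine at the left are clear of the jaws.

```bash
python3 -c "
from h import *
c=wz('w5',391,228,42);print(c,tri([wr('w5',391,228),ray('top',80+38/2.2,130+179/2.2),ray('scene',70+726/2.2,135+86/2.2)]))
print('diam',wz('w5',436,228,42)-wz('w5',347,228,42))
plan(c[0],c[1],15,0)"
```

```text
[529.9 399.8  42. ] (array([532.2, 398.4,  41. ]), [2.8, 4.7, 2.8])
diam [-51.8  -0.2   0. ]
slide [ 38.5  -3.  140. ] dr [-0.  0.  0.] j6 -0.93 t 11.4
```

>>> step_arm([
  {"slide": [37, -4, 30], "dr": [0, 0, 0], "jaw": 80},
  {"slide": [37, -4, 85], "dr": [0, 0, 0], "jaw": 80},
  {"slide": [37, -4, 128], "dr": [0, 0, 0], "jaw": 80},
  {"slide": [37, -4, 140], "dr": [0, 0, 0], "jaw": 80},
  {"slide": [37, -4, 140], "dr": [0, 0, 0], "jaw": 80},
  {"slide": [37, -4, 140], "dr": [0, 0, 0], "jaw": 35},
  {"slide": [37, -4, 140], "dr": [0, 0, 0], "jaw": 35},
  {"slide": [37, -4, 140], "dr": [0, 0, 0], "jaw": 35},
])

```text
clock: 12.4
position: [532.0, 403.7, 17.5]
ee_rot: [0.709, -0.705, 0.0, -0.003]
contact_force: [-0.2, -1.0, 5.7]
gripper_width: 51.8
grasp_force: 62.2
```

```bash
python3 -c "
from h import *
x,y=tp('tray3',27,-27);print(x,y)
plan(x,y,150,84)"
```

```text
506.4620954469039 -169.72907636966653
slide [ 572.8   28.3 -134.7] dr [ -0.    0.  -10.5] j6 -0.89 t 12.4
```

>>> step_arm([
  {"slide": [0, 0, -50], "dr": [0, 0, 0], "jaw": 35},
  {"slide": [0, 0, -110], "dr": [0, 0, 0], "jaw": 35},
  {"slide": [30, 2, -145], "dr": [0, 0, -1], "jaw": 35},
  {"slide": [85, 4, -145], "dr": [0, 0, -2], "jaw": 35},
  {"slide": [145, 7, -145], "dr": [0, 0, -3], "jaw": 35},
  {"slide": [205, 10, -145], "dr": [0, 0, -4], "jaw": 35},
  {"slide": [265, 13, -145], "dr": [0, 0, -5], "jaw": 35},
  {"slide": [320, 16, -145], "dr": [0, 0, -6], "jaw": 35},
])

```text
clock: 13.4
position: [516.1, 80.4, 160.5]
ee_rot: [0.935, -0.354, 0.001, -0.001]
contact_force: [0.9, -0.3, -0.7]
gripper_width: 51.7
grasp_force: 62.7
```

```bash
python3 -c "
from h import *
x,y=tp('tray3',31,-27);print(x,y)
plan(x,y,80,84)"
```

```text
510.43921928516846 -170.156260141723
slide [161.6 191.7  80.2] dr [-0.  -0.  -4.4] j6 0.38 t 13.4
```

>>> step_arm([
  {"slide": [30, 35, 0], "dr": [0, 0, -0.8], "jaw": 35},
  {"slide": [67, 78, 0], "dr": [0, 0, -1.7], "jaw": 35},
  {"slide": [105, 122, 5], "dr": [0, 0, -2.7], "jaw": 35},
  {"slide": [140, 165, 15], "dr": [0, 0, -3.7], "jaw": 35},
  {"slide": [162, 192, 40], "dr": [0, 0, -4.4], "jaw": 35},
  {"slide": [162, 192, 70], "dr": [0, 0, -4.4], "jaw": 35},
  {"slide": [162, 192, 80], "dr": [0, 0, -4.4], "jaw": 35},
  {"slide": [162, 192, 80], "dr": [0, 0, -4.4], "jaw": 35},
])

```text
clock: 14.4
position: [509.6, -168.6, 79.6]
ee_rot: [0.998, -0.057, 0.0, 0.0]
contact_force: [-0.4, -0.2, 0.5]
gripper_width: 51.5
grasp_force: 62.7
```

```bash
python3 -c "
from h import *
x,y=tp('tray3',31,-27)
plan(x,y,22.5,84)"
```

```text
slide [ 1.   1.4 57.1] dr [ 0.  -0.  -0.1] j6 1.47 t 14.4
```

>>> step_arm([
  {"slide": [-6, 1, 10], "dr": [0, 0, 0], "jaw": 35},
  {"slide": [-6, 1, 30], "dr": [0, 0, 0], "jaw": 35},
  {"slide": [-6, 1, 46], "dr": [0, 0, 0], "jaw": 35},
  {"slide": [-6, 1, 54], "dr": [0, 0, 0], "jaw": 35},
  {"slide": [-6, 1, 57], "dr": [0, 0, 0], "jaw": 35},
  {"slide": [-6, 1, 58], "dr": [0, 0, 0], "jaw": 35},
  {"slide": [-6, 1, 58], "dr": [0, 0, 0], "jaw": 65},
  {"slide": [-6, 1, 58], "dr": [0, 0, 0], "jaw": 65},
])

```text
clock: 15.4
position: [503.7, -169.2, 21.8]
ee_rot: [0.998, -0.057, 0.001, 0.0]
contact_force: [-0.2, -0.2, 0.1]
gripper_width: 65.4
grasp_force: 0.0
```

>>> step_arm([
  {"slide": [0, 0, 0], "dr": [0, 0, 0], "jaw": 70},
  {"slide": [0, 0, -15], "dr": [0, 0, 0], "jaw": 70},
  {"slide": [0, 0, -50], "dr": [0, 0, 0], "jaw": 70},
  {"slide": [0, 0, -110], "dr": [0, 0, 0], "jaw": 70},
  {"slide": [0, 0, -140], "dr": [0, 0, 0], "jaw": 70},
  {"slide": [0, 0, -150], "dr": [0, 0, 0], "jaw": 70},
  {"slide": [0, 0, -150], "dr": [0, 0, 0], "jaw": 70},
  {"slide": [0, 0, -150], "dr": [0, 0, 0], "jaw": 70},
])

```text
clock: 16.4
position: [502.3, -169.1, 169.8]
ee_rot: [0.998, -0.057, -0.002, -0.0]
contact_force: [-0.5, 0.1, 0.1]
gripper_width: 70.1
grasp_force: 0.0
```

```bash
python3 -c "
from h import *
look('w6')
plan(620,-225,175,84)"
```

```text
[ 502.3 -169.1  169.8] [-180.     0.2   -6.5] 16.4
slide [123.2  42.1  -5.7] dr [ 0.   0.  -0.1] j6 1.48 t 16.45
```

View pics/w6.png

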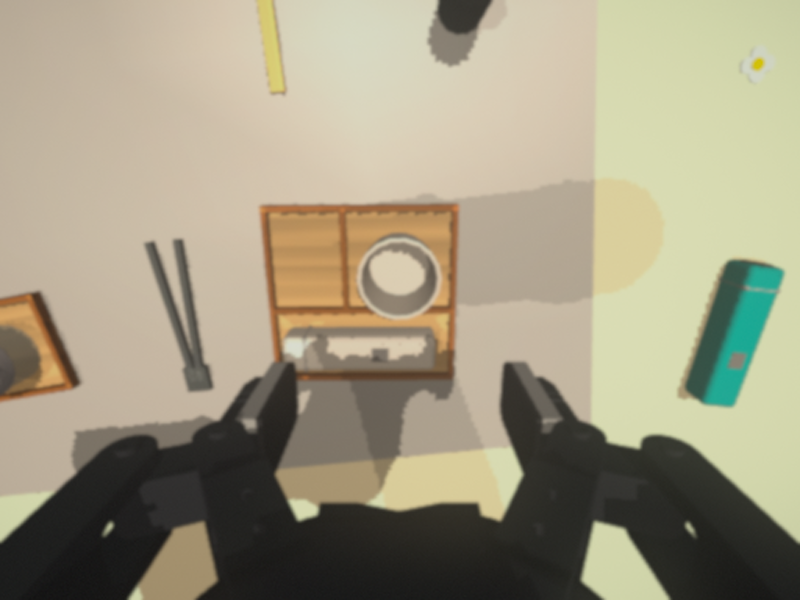

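The penlight lies along the long pocket and the cup stands in the larger pocket with its rim centre at (400,277). The short bottle is at (465,15).

>>> step_arm([
  {"slide": [112, 42, -5], "dr": [0, 0, 0], "jaw": 70},
  {"slide": [112, 42, -5], "dr": [0, 0, 0], "jaw": 70},
  {"slide": [112, 42, -5], "dr": [0, 0, 0], "jaw": 70},
  {"slide": [112, 42, -5], "dr": [0, 0, 0], "jaw": 70},
  {"slide": [112, 42, -5], "dr": [0, 0, 0], "jaw": 70},
  {"slide": [112, 42, -5], "dr": [0, 0, 0], "jaw": 70},
  {"slide": [112, 42, -5], "dr": [0, 0, 0], "jaw": 70},
  {"slide": [112, 42, -5], "dr": [0, 0, 0], "jaw": 70},
])

```text
clock: 17.45
position: [609.7, -223.5, 176.7]
ee_rot: [0.998, -0.057, 0.0, 0.0]
contact_force: [-0.0, 0.0, -0.8]
gripper_width: 70.2
grasp_force: 0.0
```

```bash
python3 -c "
from h import *
look('w7')
X,Y,a=TR['tray3'];c=wz('w6',400,277,46)[:2]-[X,Y];print('cup in tray',R.from_euler('z',-a).apply([*c,0]))
b=(wz('w6',290,345,30)+wz('w6',436,347,30))[:2]/2-[X,Y];print('pen',R.from_euler('z',-a).apply([*b,0]))
"
```

```text
[ 609.7 -223.5  176.7] [-180.    -0.    -6.5] 17.45
cup in tray [ 25.9 -29.3   0. ]
pen [-27.8  -3.2   0. ]
```

View pics/w7.png

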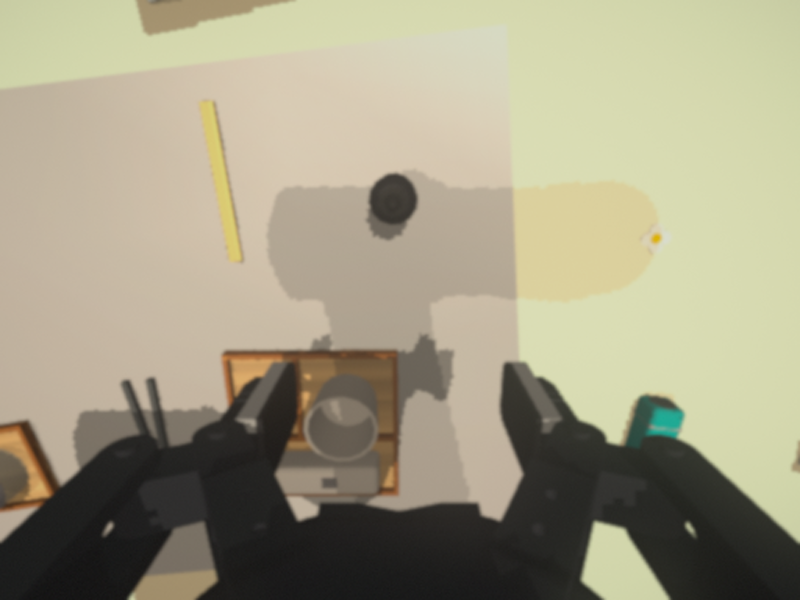

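The cup measures (26,-29) in the tray frame, which is good. The short bottle is seen from straight above at (393,199), with nothing near it; the stick is at (220,180).

```bash
python3 -c "
from h import *
c=wz('w7',393,199,60);print(c,tri([wr('w7',393,199),ray('top',80+574/2.2,130+76/2.2),ray('scene',70+201/2.2,135+214/2.2)]), 'diam52',wz('w7',417,199,52)-wz('w7',370,199,52))
plan(c[0],c[1],25,83.5)"
```

```text
[ 661.7 -227.8   60. ] (array([ 659.9, -227.2,   23.1]), [1.0, 2.2, 2.0]) diam52 [ -3.2 -27.9   0. ]
slide [ 52.   -1.7 151.6] dr [-0. -0. -0.] j6 1.56 t 17.5
```

>>> step_arm([
  {"slide": [45, -2, 10], "dr": [0, 0, 0], "jaw": 70},
  {"slide": [53, -2, 60], "dr": [0, 0, 0], "jaw": 70},
  {"slide": [53, -2, 115], "dr": [0, 0, 0], "jaw": 70},
  {"slide": [53, -2, 145], "dr": [0, 0, 0], "jaw": 70},
  {"slide": [53, -2, 152], "dr": [0, 0, 0], "jaw": 45},
  {"slide": [53, -2, 152], "dr": [0, 0, 0], "jaw": 10},
  {"slide": [53, -2, 152], "dr": [0, 0, 0], "jaw": 10},
  {"slide": [53, -2, 152], "dr": [0, 0, 0], "jaw": 10},
])

```text
clock: 18.5
position: [663.6, -227.8, 26.1]
ee_rot: [0.998, -0.057, 0.001, 0.0]
contact_force: [-0.1, 0.1, 0.4]
gripper_width: 28.0
grasp_force: 59.1
```

```bash
python3 -c "
from h import *
x,y=tp('tray3',27,39);print(x,y)
plan(x,y,160,-6)"
```

```text
513.510627685836 -104.1065330383026
slide [-162.7 -105.9 -134.4] dr [-0.  -0.  11.2] j6 1.56 t 18.5
```

>>> step_arm([
  {"slide": [0, 0, -50], "dr": [0, 0, 0], "jaw": 10},
  {"slide": [0, 0, -105], "dr": [0, 0, 1.2], "jaw": 10},
  {"slide": [-25, -15, -135], "dr": [0, 0, 2.4], "jaw": 10},
  {"slide": [-60, -38, -135], "dr": [0, 0, 3.6], "jaw": 10},
  {"slide": [-95, -62, -135], "dr": [0, 0, 4.8], "jaw": 10},
  {"slide": [-130, -85, -135], "dr": [0, 0, 6], "jaw": 10},
  {"slide": [-155, -100, -135], "dr": [0, 0, 7.2], "jaw": 10},
  {"slide": [-163, -106, -135], "dr": [0, 0, 8.4], "jaw": 10},
])

```text
clock: 19.5
position: [511.6, -103.0, 160.6]
ee_rot: [0.799, -0.602, 0.001, -0.001]
contact_force: [-0.3, 0.6, -0.6]
gripper_width: 28.3
grasp_force: 59.3
```

```bash
python3 -c "
from h import *
x,y=tp('tray3',27,39);print(x,y)
plan(x,y,80,-6)"
```

```text
513.510627685836 -104.1065330383026
slide [ 1.6 -1.4 80.6] dr [-0.   0.   2.8] j6 0.17 t 19.5
```

>>> step_arm([
  {"slide": [1.5, -1.5, 0], "dr": [0, 0, 1.3], "jaw": 10},
  {"slide": [1.5, -1.5, 10], "dr": [0, 0, 2.5], "jaw": 10},
  {"slide": [1.5, -1.5, 50], "dr": [0, 0, 2.8], "jaw": 10},
  {"slide": [1.5, -1.5, 95], "dr": [0, 0, 2.8], "jaw": 10},
  {"slide": [1.5, -1.5, 118], "dr": [0, 0, 2.8], "jaw": 10},
  {"slide": [1.5, -1.5, 127], "dr": [0, 0, 2.8], "jaw": 10},
  {"slide": [1.5, -1.5, 129], "dr": [0, 0, 2.8], "jaw": 10},
  {"slide": [1.5, -1.5, 129], "dr": [0, 0, 2.8], "jaw": 10},
])

```text
clock: 20.5
position: [515.6, -104.8, 31.5]
ee_rot: [-0.668, 0.744, -0.001, 0.001]
contact_force: [0.2, 0.3, 0.2]
gripper_width: 28.3
grasp_force: 59.3
```

```bash
python3 -c "
from h import *
x,y=tp('tray3',27,39)
plan(x,y,30,-6)"
```

```text
slide [-0.5  2.2  1.5] dr [-0.  0. -0.] j6 -0.21 t 20.5
```

Release and rise.

>>> step_arm([
  {"slide": [0, 2, 1.5], "dr": [0, 0, 0], "jaw": 10},
  {"slide": [0, 2, 1.5], "dr": [0, 0, 0], "jaw": 10},
  {"slide": [0, 2, 1.5], "dr": [0, 0, 0], "jaw": 42},
  {"slide": [0, 2, 1.5], "dr": [0, 0, 0], "jaw": 42},
  {"slide": [0, 2, 1.5], "dr": [0, 0, 0], "jaw": 42},
  {"slide": [0, 2, -40], "dr": [0, 0, 0], "jaw": 42},
  {"slide": [0, 2, -100], "dr": [0, 0, 0], "jaw": 60},
  {"slide": [0, 2, -150], "dr": [0, 0, 0], "jaw": 75},
])

```text
clock: 21.5
position: [512.8, -104.8, 182.4]
ee_rot: [-0.668, 0.744, -0.0, 0.0]
contact_force: [0.6, -0.4, -0.6]
gripper_width: 74.3
grasp_force: 0.0
```

```bash
python3 -c "
from h import *
plan(660,180,210,90)"
```

```text
slide [-298.8 -116.1  -27.6] dr [-0.   0.  10.5] j6 -0.22 t 21.5
```

```bash
python3 -c "
from h import *
plan(598,234,205,90)"
```

```text
slide [-345.9  -48.7  -22.6] dr [-0.   0.  10.5] j6 -0.22 t 21.5
```

>>> step_arm([
  {"slide": [-346, -49, -23], "dr": [0, 0, -1.3], "jaw": 75},
  {"slide": [-346, -49, -23], "dr": [0, 0, -2.6], "jaw": 75},
  {"slide": [-346, -49, -23], "dr": [0, 0, -3.9], "jaw": 75},
  {"slide": [-346, -49, -23], "dr": [0, 0, -5.2], "jaw": 75},
  {"slide": [-346, -49, -23], "dr": [0, 0, -6.5], "jaw": 75},
  {"slide": [-346, -49, -23], "dr": [0, 0, -7.8], "jaw": 75},
  {"slide": [-346, -49, -23], "dr": [0, 0, -9.1], "jaw": 75},
  {"slide": [-346, -49, -23], "dr": [0, 0, -10.4], "jaw": 75},
])

```text
clock: 22.5
position: [598.0, 234.9, 202.5]
ee_rot: [0.994, -0.109, -0.001, 0.0]
contact_force: [-0.1, 0.3, -0.0]
gripper_width: 75.1
grasp_force: 0.0
```

```bash
python3 -c "
from h import *
look('w8')
plan(598,234,205,90)"
```

```text
[598.  234.9 202.5] [179.9   0.1 -12.5] 22.5
slide [ 0.1  0.5 -2.4] dr [ 0.   0.  -1.5] j6 0.73 t 22.55
```

View pics/w8.png

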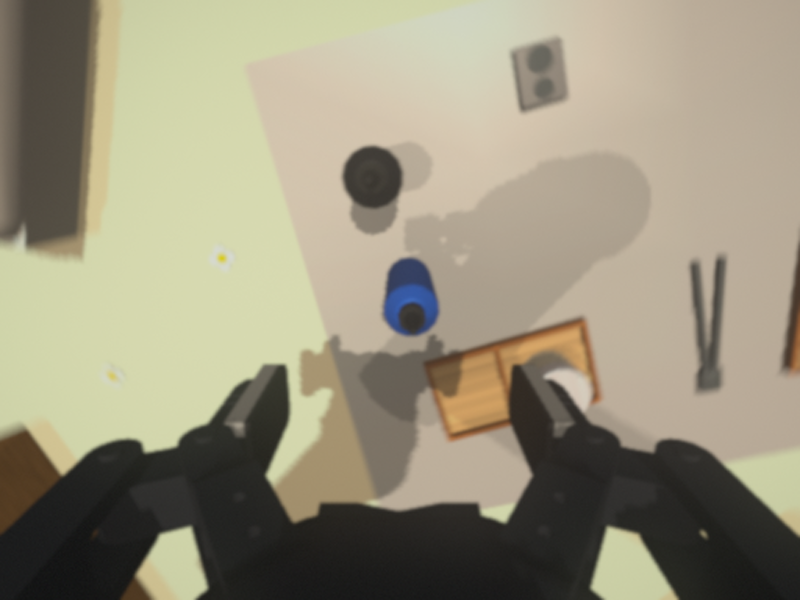

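The tall black bottle is seen from above at (372,178). The blue one at (410,300) stays out of the closing line, and the pot is in tray2.

```bash
python3 -c "
from h import *
c=wz('w8',372,178,85);print(c,tri([wr('w8',372,178),ray('top',80+183/2.2,130+70/2.2),ray('scene',70+616/2.2,135+184/2.2)]),'d',wz('w8',402,178,82)-wz('w8',343,178,82))
print('blue',wz('w8',411,318,118))
plan(c[0],c[1],54,90)"
```

```text
[663.2 234.2  85. ] (array([662.7, 235.5,  42.1]), [1.4, 3.4, 2.0]) d [ -7.4 -33.4   0. ]
blue [586.8 228.5 118. ]
slide [ 63.9 -13.7 148.6] dr [ 0.   0.  -1.5] j6 0.73 t 22.55
```

Approach above first, then descend.

>>> step_arm([
  {"slide": [45, -10, 0], "dr": [0, 0, -1], "jaw": 75},
  {"slide": [64, -13.5, 10], "dr": [0, 0, -1.5], "jaw": 75},
  {"slide": [64, -13.5, 50], "dr": [0, 0, -1.5], "jaw": 75},
  {"slide": [64, -13.5, 100], "dr": [0, 0, -1.5], "jaw": 75},
  {"slide": [64, -13.5, 140], "dr": [0, 0, -1.5], "jaw": 75},
  {"slide": [64, -13.5, 148], "dr": [0, 0, -1.5], "jaw": 75},
  {"slide": [64, -13.5, 148], "dr": [0, 0, -1.5], "jaw": 75},
  {"slide": [64, -13.5, 148], "dr": [0, 0, -1.5], "jaw": 45},
])

```text
clock: 23.55
position: [665.1, 233.7, 57.8]
ee_rot: [1.0, -0.008, 0.002, -0.001]
contact_force: [0.3, 0.8, 0.5]
gripper_width: 58.6
grasp_force: 0.0
```

>>> step_arm([
  {"slide": [0, 0, 0], "dr": [0, 0, 0], "jaw": 15},
  {"slide": [0, 0, 0], "dr": [0, 0, 0], "jaw": 15},
  {"slide": [0, 0, 0], "dr": [0, 0, 0], "jaw": 15},
  {"slide": [0, 0, 0], "dr": [0, 0, 0], "jaw": 15},
  {"slide": [0, 0, -20], "dr": [0, 0, 0], "jaw": 15},
  {"slide": [0, 0, -60], "dr": [0, 0, 0], "jaw": 15},
  {"slide": [0, 0, -110], "dr": [0, 0, 0], "jaw": 15},
  {"slide": [0, 0, -140], "dr": [0, 0, 0], "jaw": 15},
])

```text
clock: 24.55
position: [664.1, 233.1, 198.0]
ee_rot: [1.0, -0.008, 0.001, -0.001]
contact_force: [0.5, 0.2, -1.0]
gripper_width: 33.9
grasp_force: 59.8
```

```bash
python3 -c "
from h import *
x,y=tp('tray2',0,37);print(x,y)
plan(x,y,195,4)"
```

```text
465.50139829905066 200.50145727284539
slide [-198.    35.8    2.5] dr [-0.  -0.  10.6] j6 0.99 t 24.55
```

>>> step_arm([
  {"slide": [-25, 5, 0], "dr": [0, 0, 1.3], "jaw": 15},
  {"slide": [-50, 9, 0], "dr": [0, 0, 2.6], "jaw": 15},
  {"slide": [-75, 14, 0], "dr": [0, 0, 3.9], "jaw": 15},
  {"slide": [-105, 19, 0], "dr": [0, 0, 5.2], "jaw": 15},
  {"slide": [-135, 25, 0], "dr": [0, 0, 6.5], "jaw": 15},
  {"slide": [-165, 30, 0], "dr": [0, 0, 7.8], "jaw": 15},
  {"slide": [-190, 34, 0], "dr": [0, 0, 9.1], "jaw": 15},
  {"slide": [-198, 36, 0], "dr": [0, 0, 10.4], "jaw": 15},
])

```text
clock: 25.55
position: [463.3, 199.5, 195.2]
ee_rot: [0.74, -0.672, -0.0, 0.001]
contact_force: [0.9, -0.1, -1.1]
gripper_width: 33.9
grasp_force: 59.8
```

```bash
python3 -c "
from h import *
x,y=tp('tray2',0,37);print(x,y)
plan(x,y,62,4)"
```

```text
465.50139829905066 200.50145727284539
slide [ -0.8  -2.5 133.2] dr [ 0.  -0.   0.2] j6 -0.63 t 25.55
```

>>> step_arm([
  {"slide": [-1, -2.5, 40], "dr": [0, 0, 0.2], "jaw": 15},
  {"slide": [-1, -2.5, 85], "dr": [0, 0, 0.2], "jaw": 15},
  {"slide": [-1, -2.5, 115], "dr": [0, 0, 0.2], "jaw": 15},
  {"slide": [-1, -2.5, 126], "dr": [0, 0, 0.2], "jaw": 15},
  {"slide": [-1, -2.5, 130], "dr": [0, 0, 0.2], "jaw": 15},
  {"slide": [-1, -2.5, 131], "dr": [0, 0, 0.2], "jaw": 15},
  {"slide": [-1, -2.5, 131], "dr": [0, 0, 0.2], "jaw": 15},
  {"slide": [-1, -2.5, 131], "dr": [0, 0, 0.2], "jaw": 15},
])

```text
clock: 26.55
position: [467.9, 201.7, 65.1]
ee_rot: [0.733, -0.68, 0.0, -0.001]
contact_force: [-0.7, 0.1, -0.5]
gripper_width: 33.8
grasp_force: 59.8
```

>>> step_arm([
  {"slide": [0, 0, 1], "dr": [0, 0, 0], "jaw": 15},
  {"slide": [0, 0, 2], "dr": [0, 0, 0], "jaw": 15},
  {"slide": [0, 0, 3], "dr": [0, 0, 0], "jaw": 15},
  {"slide": [0, 0, 3], "dr": [0, 0, 0], "jaw": 15},
  {"slide": [0, 0, 3], "dr": [0, 0, 0], "jaw": 15},
  {"slide": [0, 0, 3], "dr": [0, 0, 0], "jaw": 15},
  {"slide": [0, 0, 3], "dr": [0, 0, 0], "jaw": 15},
  {"slide": [0, 0, 3], "dr": [0, 0, 0], "jaw": 15},
])

```text
clock: 27.55
position: [467.6, 201.4, 61.5]
ee_rot: [0.733, -0.68, 0.0, -0.0]
contact_force: [-1.4, -0.2, 4.8]
gripper_width: 34.1
grasp_force: 60.2
```

Light floor contact (4.8 N), so I'm releasing.

>>> step_arm([
  {"slide": [0, 0, 0], "dr": [0, 0, 0], "jaw": 34},
  {"slide": [0, 0, 0], "dr": [0, 0, 0], "jaw": 50},
  {"slide": [0, 0, 0], "dr": [0, 0, 0], "jaw": 60},
  {"slide": [0, 0, 0], "dr": [0, 0, 0], "jaw": 60},
  {"slide": [0, 0, -30], "dr": [0, 0, 0], "jaw": 60},
  {"slide": [0, 0, -80], "dr": [0, 0, 0], "jaw": 60},
  {"slide": [0, 0, -130], "dr": [0, 0, 0], "jaw": 60},
  {"slide": [0, 0, -150], "dr": [0, 0, 0], "jaw": 60},
])

```text
clock: 28.55
position: [468.7, 202.2, 214.7]
ee_rot: [0.733, -0.68, 0.001, -0.003]
contact_force: [0.0, -0.4, -0.2]
gripper_width: 59.9
grasp_force: 0.0
```

>>> step_arm([
  {"slide": [-60, 0, -10], "dr": [0, 0, 0], "jaw": 60},
  {"slide": [-120, 0, -10], "dr": [0, 0, 0], "jaw": 60},
  {"slide": [-180, 0, -10], "dr": [0, 0, 0], "jaw": 60},
  {"slide": [-240, 0, -10], "dr": [0, 0, 0], "jaw": 60},
  {"slide": [-260, 0, -10], "dr": [0, 0, 0], "jaw": 60},
  {"slide": [-260, 0, -10], "dr": [0, 0, 0], "jaw": 60},
  {"slide": [-260, 0, -10], "dr": [0, 0, 0], "jaw": 60},
  {"slide": [-260, 0, -10], "dr": [0, 0, 0], "jaw": 60},
])

```text
clock: 29.55
position: [448.5, 459.3, 221.8]
ee_rot: [0.733, -0.681, -0.0, -0.0]
contact_force: [0.5, -0.0, -0.2]
gripper_width: 60.2
grasp_force: 0.0
```

```bash
python3 - <<'E'
from h import *
f=lambda x:cv2.convertScaleAbs(cv2.resize(x,None,fx=3,fy=3,interpolation=cv2.INTER_CUBIC),alpha=1.8,beta=5)
a=optics.get_image("top")[195:280,155:355]; b=optics.get_image("scene")[140:225,160:360]
cv2.imwrite("pics/end.png",np.vstack([f(a),f(b)]))
E
```

```text
(no output)
```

View pics/end.png

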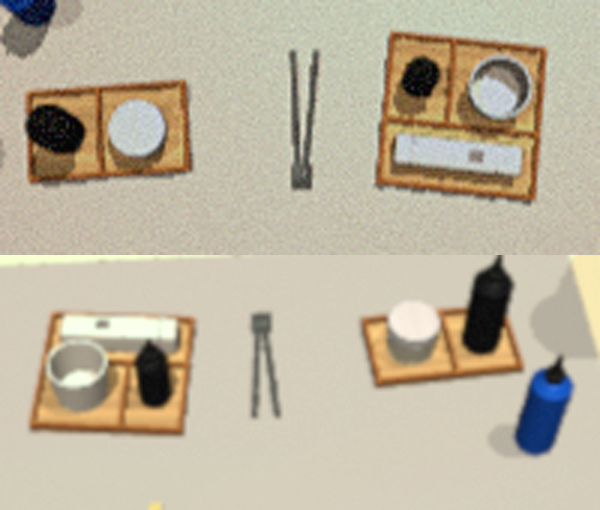

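Everything stands in its pocket. The penlight sits toward the inner wall at top crop (457,155), so I'll check the margins numerically.

```bash
python3 - <<'E'
from h import *
t=lambda u,v,z:atz("top",155+u/3,195+v/3,z)[:2]
c3=fitrect([np.r_[t(*p,10),0] for p in [(389,33),(546,46),(534,200),(377,187)]],132,136)
c2=fitrect([np.r_[t(*p,10),0] for p in [(27,94),(186,81),(190,169),(32,182)]],78,138)
print(c3,c2)
for n,p,z,c in(("pen",(457,155),30,c3),("cup",(500,87),46,c3),("short",(421,76),45,c3),("pot",(137,128),42,c2),("tall",(55,129),50,c2)):
    d=t(*p,z)-c[0]; print(n,R.from_euler("z",-c[1]).apply([*d,0])[:2])
E
```

```text
(array([ 481.3, -143.3]), np.float64(-0.08874130993475371), np.float64(2.418410798795713)) (array([467.6, 158.6]), np.float64(0.08235139244585328), np.float64(3.617815613225393))
pen [-35.4   3.3]
cup [ 22.9 -26.9]
short [26.3 39.4]
pot [ -2.4 -28.1]
tall [ 1.4 38.7]
```

All five are well within tolerance, so I'm handing in.

```bash
python3 -c "
from h import *
print(arm.job_done())"
```

```text
the job is handed in; nothing more can be done
None
```

Both kits are packed and the job is handed in: by my last camera check, all five items are let go of in the right pockets, within the position limits, at about 30 s on the robot clock; the hand-in gave no verdict.

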